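# Clear the forming blocks and knife off the marble slab into their shadow boards

## Task

Take the two stacks on the marble slab apart and put everything away: the skiving knife and the four wooden forming blocks (round, square, oblong, pointed) each go into the shadow board whose cut-out has the same outline. Lower each one in, do not drop it, and leave it lying flat on the cork floor of its own cut-out, the right way round, with nothing left on the slab.

Things in the scene. Friction and masses are not known exactly. Their poses are not given: they have to be found in the camera images.
- knife: Leatherworker's flat skiving knife, 145 mm long, about 80 g, lying flat on top of the round form. Origin on its underside, on the centre line where handle meets blade; +x runs towards the blade's edge. Dark wooden handle: x = -95 to 0 mm, 20 mm wide (y), 18 mm thick; steel blade: x = 0 to +50 mm, 36 mm wide, 4 mm thick. Balances at about x = -10 mm; grip the handle across y at about x = -20 mm.
- round_form: Plain hardwood forming block, 28 mm thick, flat top and bottom. Pale beech. Round, diameter 52 mm, about 50 g. Origin at the centre of its underside. Starts as the upper block of one of the two stacks.
- square_form: Plain hardwood forming block, 28 mm thick, flat top and bottom. Pale beech. Square, 46 x 46 mm, about 50 g. Origin at the centre of its underside; sides along x and y. Starts as the upper block of the other stack.
- oblong_form: Plain hardwood forming block, 28 mm thick, flat top and bottom. Dark walnut. Rectangle 110 mm (x) by 50 mm (y), about 110 g. Origin at the centre of its underside. Starts as the bottom block of one of the two stacks, on a fixed marble slab 20 mm high.
- pointed_form: Plain hardwood forming block, 28 mm thick, flat top and bottom. Dark walnut. House-shaped strap end, 58 mm wide (y), about 100 g: straight sides from x = -60 to 0 mm, then a 90 degree point whose tip is at x = +29 mm. Origin on its underside where the straight sides end, on the centre line; +x towards the point; centre of mass and best grip across y at about x = -23 mm. Starts as the bottom block of the other stack, on the marble slab.
- knife_tray: Board 12 mm thick, fixed, lying flat: plywood top with a cut-out 7 mm deep down to a cork floor 5 mm above the board's underside. Knife-shaped cut-out: 32 mm wide from x = -101 to -6 mm (handle), 48 mm wide from x = -6 to +56 mm (blade); board 181 x 72 mm. Origin on the underside of the board (z = 0 on the table). The knife's origin and axes coincide with the board's in plan when it lies centred; it fits one way round only.
- round_tray: Board 12 mm thick, fixed, lying flat: plywood top with a cut-out 7 mm deep down to a cork floor 5 mm above the board's underside. Round cut-out of diameter 68 mm in a board 100 x 100 mm. Origin on the underside of the board (z = 0 on the table). It lies below the centre of the cut-out.
- square_tray: Board 12 mm thick, fixed, lying flat: plywood top with a cut-out 7 mm deep down to a cork floor 5 mm above the board's underside. Square cut-out 62 x 62 mm, sides along x and y, in a board 100 x 100 mm. Origin on the underside of the board (z = 0 on the table). It lies below the centre of the cut-out.
- oblong_tray: Board 12 mm thick, fixed, lying flat: plywood top with a cut-out 7 mm deep down to a cork floor 5 mm above the board's underside. Rectangular cut-out 126 mm (x) by 66 mm (y) in a board 150 x 96 mm. Origin on the underside of the board (z = 0 on the table). It lies below the centre of the cut-out.
- pointed_tray: Board 12 mm thick, fixed, lying flat: plywood top with a cut-out 7 mm deep down to a cork floor 5 mm above the board's underside. House-shaped cut-out 74 mm wide (y): straight sides from x = -68 to +3 mm, then a 90 degree point with its tip at x = +40 mm; board 136 x 106 mm. Origin on the underside of the board (z = 0 on the table). The pointed form's origin and axes coincide with the board's in plan when it lies centred; it fits one way round only.
Not all that is in view belongs to the job. What is shaped like the knife_tray but turquoise is not meant. Leave any purple look-alike of the oblong_form alone.

How it is judged:
By the outcome, as a careful person would: the job done as asked, in the order asked, and still so for the second after the job is handed in, with the robot touching nothing.
It also fails if it takes over 106 s, if anything falls off the work surface, if the arm or the gripper's body presses on something with over 40 N, if the wrist force passes 120 N, or if a joint passes its speed limit or range.

## Robot

A 6-joint arm with a two-finger parallel gripper is mounted at the origin on the work surface. World frame = base frame: x ahead of the robot, y to its left, z up, the work surface at z = 0. Lengths are in mm, angles in rad, forces in N, time in s.
With the tool pointing down it reaches from about 350 to 775 mm from the base axis. Payload 7.3 kg.
Tool frame: the origin (TCP) lies at the very end of the fingers, on their centre line; the grasp point (between the pads) lies 19 mm behind it; x points along the fingers, z is the direction in which the jaws open and shut, and the axes are right-handed (so a half turn about x gives the same grasp; the last joint's range is limited). The gripper opens to 92 mm and grips with 3 to 60 N. Pads are 19 mm wide; open, the fingers measure 130 mm over their backs; the gripper's body (75 mm by 190 mm) begins 47 mm behind the grasp point.
Start: joints at [1.081, 0.342, 1.524, -0, 1.275, -0.146], TCP at [176.948, 494.305, 193.841] pointing down, gripper open.
Joint ranges: [-2.53, 2.53], [-0.77, 2.02], [0.04, 2.7], [-1, 4.14], [0.28, 2.66], [-3.11, 3.11]. Speed limits (rad/s): [2.57, 2.57, 3.14, 3.14, 3.14, 3.14].

## Interface

Orientations are given as [roll, pitch, yaw] about the fixed x, y, z axes, in that order (R = Rz(yaw) Ry(pitch) Rx(roll)).
In Python, from plant import * gives the robot as it stands.
- The arm moves only by the tool carry_out, never from a script. Its argument "rows" is a list of rows, each a list of 4 numbers: the shift along the world's x, y, z in mm, then the turn about the world's z in degrees. In form: [[x, y, z, twist], ...]. A call has 1 to 20 rows; each row is the pose to reach, as a shift and turn from the pose measured when the call began; what a row does not reach only later rows make up. A row lasts 1/12 s, in which the tool goes at most 41.7 mm and 7.16 degrees, less where a joint would pass 70% of its speed; a pose out of reach is approached as far as the arm can. A call with a gripper value outside its range is refused whole. "hand" is the finger opening in mm, from 0 to 91.8, set as the call begins (left out, the last holds). The fingers move at their own pace and stop on an object; the grip force is fixed at half the most. Time passes only in rows, so rows that repeat a pose let the fingers close. It gives the time, the measured TCP pose, the force and the opening at its end, in the units of the state.
- get_obs(): the state, without advancing time (a new reading comes with each control period).
- capture(name): name is "side" or "top" or "wrist"; returns the picture (480x640x3 uint8, red, green, blue); there is no depth.
- camera_info(name): a dict with "camera_matrix" (3x3 intrinsics, pixels), "dist" ([k1, k2, p1, p2, k3] as OpenCV has them; the pictures are not rectified), "pose" (4x4, takes a point from camera to world coordinates); the wrist camera has in their place "mount" (4x4, takes a point from camera to tool coordinates, whose origin is the TCP and whose axes are the tool frame's). Camera axes: x right, y down, z forward; pixel columns grow to the right and rows downward; lengths in mm; the calibration is good to about 2 mm. A picture is of the moment at which its call begins: read the wrist's pose just before it. camera_info takes no time and is no camera call.
- close_job(): hands the job in, once; it reports no verdict.
The state is a dict: "time": time; "joint_positions": joint angles; "dq": joint speeds; "tau": joint torques, N m; "tool_pos": TCP position; "tcp_rot": TCP orientation; "contact_force": force on the tool from outside, world axes, zero at the start; "moment": the same for the moment, N m; "grip_width": finger opening in mm.
Only numpy, scipy, OpenCV 4.12 (cv2) and the standard library are available. Lean on these libraries where they do the work, as an engineer would, in place of code of your own. Each camera call takes 0.05 s, during which the arm holds its last target. There are 200 camera calls.

## Working session

There is one attempt and no reset: what is moved stays moved. The work goes in short steps, Python scripts to look and compute and a tool call to move; the robot and the scene stay as the last step left them, time stands still between calls to the robot, and variables do not carry over. Pictures are saved under pics/ and viewed, about 12 in all and at most 16, crops included, and the job is handed in when it is done.

Besides the shell and the picture viewer there is one more tool, called after ">>>" in YAML: its name, and indented under it one key for each argument. carry_out: Moves the arm, as the interface text tells. Its arguments: {"type":"object","properties":{"rows":{"type":"array"},"hand":{"type":"number"}},"required":["rows"]}

```bash
mkdir -p pics; ls; cat > h.py <<'E'
from plant import *
import numpy as np, cv2
E
python3 - <<'E'
from h import *
for n in ("top","side","wrist"):
    cv2.imwrite(f"pics/{n}0.png",capture(n)[...,::-1]); print(n,camera_info(n))
print(get_obs())
E
```

```text
pics
top {'camera_matrix': array([[587.01466034,   0.        , 330.65869223],
       [  0.        , 587.01466034, 244.6726448 ],
       [  0.        ,   0.        ,   1.        ]]), 'dist': array([-0.07205699,  0.        ,  0.        ,  0.        ,  0.        ]), 'pose': array([[ 3.70278881e-02, -9.72052445e-01,  2.31825321e-01,
         1.49542841e+02],
       [-9.99313782e-01, -3.62381559e-02,  7.66564580e-03,
         7.69482926e+01],
       [ 9.49512394e-04, -2.31950081e-01, -9.72727227e-01,
         1.33718218e+03],
       [ 0.00000000e+00,  0.00000000e+00,  0.00000000e+00,
         1.00000000e+00]])}
side {'camera_matrix': array([[493.42505611,   0.        , 315.70532357],
       [  0.        , 493.42505611, 237.51965441],
       [  0.        ,   0.        ,   1.        ]]), 'dist': array([-0.05456803,  0.        ,  0.        ,  0.        ,  0.        ]), 'pose': array([[ 9.58281700e-01, -1.47644019e-01,  2.44739510e-01,
         1.42532700e+02],
       [-2.85825422e-01, -4.94672066e-01,  8.20733437e-01,
        -8.69351297e+02],
       [-1.10584154e-04, -8.56446607e-01, -5.162
[... 685 characters left out ...]
  0.00000000e+00,
         1.00000000e+00]])}
{'time': 0.15, 'joint_positions': array([ 1.08101470e+00,  3.42552379e-01,  1.52476817e+00, -2.52770479e-05,
        1.27539249e+00, -1.45968914e-01]), 'dq': array([ 0.00114478, -0.00350394, -0.00442686,  0.00016669, -0.00012758,
       -0.00046088]), 'tau': array([ 1.05156367e-03, -4.31470692e+01, -2.44350851e+01,  7.17348419e-02,
        5.37915726e-02, -7.39338225e-05]), 'tool_pos': array([176.78266795, 493.99326397, 193.32024733]), 'tcp_rot': array([ 3.01719682,  1.56967568, -2.0389975 ]), 'contact_force': array([-0.44416898,  0.0354438 ,  0.03989275]), 'moment': array([-0.00678657, -0.0432612 ,  0.02574241]), 'grip_width': 91.54826375283177}
```

View pics/top0.png

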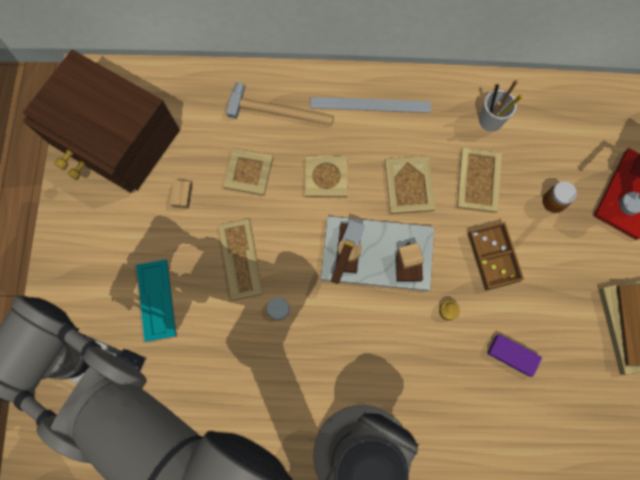

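View pics/side0.png

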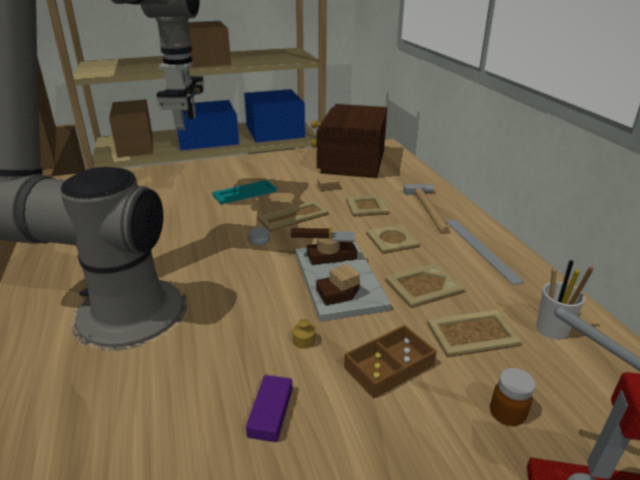

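Top view: trays — square (248,172), round (326,176), pointed (410,184), oblong (480,180), knife (240,260). Slab stacks: knife/round stack (348,252), square stack (410,260). Decoys: turquoise (155,300), purple (514,355).

```bash
cat >> h.py <<'E'
from scipy.spatial.transform import Rotation as R
def tcp(o):
    T=np.eye(4); T[:3,:3]=R.from_euler('xyz',o['tcp_rot']).as_matrix(); T[:3,3]=o['tool_pos']; return T
def ray(n,uv,z,T=None):
    "pixels -> world points on plane(s) z; T = tool pose for wrist"
    c=camera_info(n); P=c['pose'] if n!='wrist' else T@c['mount']
    p=cv2.undistortPoints(np.float64(uv).reshape(-1,1,2),c['camera_matrix'],c['dist'])[:,0]
    d=np.c_[p,np.ones(len(p))]@P[:3,:3].T
    return P[:3,3]+d*((z-P[2,3])/d[:,2])[:,None]
def proj(n,X,T=None):
    c=camera_info(n); P=c['pose'] if n!='wrist' else T@c['mount']
    Q=np.linalg.inv(P); return cv2.projectPoints(np.float64(X),cv2.Rodrigues(Q[:3,:3])[0],Q[:3,3],c['camera_matrix'],c['dist'])[0][:,0]
def look(name):
    o=get_obs(); im=capture('wrist'); np.save(f'pics/{name}.npy',tcp(o))
    cv2.imwrite(f'pics/{name}.png',im[...,::-1]); return im,tcp(o)
E
python3 - <<'E'
from h import *
px=dict(sq=(248,172),rd=(326,176),pt=(410,184),ob=(480,180),kn=(240,260))
for k,v in px.items(): print(k,ray('top',[v],12)[0].round())
print('stackA',ray('top',[(348,252)],70)[0].round(),'stackB',ray('top',[(410,254)],76)[0].round())
T=tcp(get_obs());print(T.round(3)); print((T@camera_info('wrist')['mount']).round(2))
E
```

```text
sq [637. 292.  12.]
rd [634. 105.  12.]
pt [621. -96.  12.]
ob [ 638. -265.   12.]
kn [421. 295.  12.]
stackA [436.  48.  70.] stackB [436. -89.  76.]
[[-1.00000e-03 -9.41000e-01  3.37000e-01  1.76783e+02]
 [-1.00000e-03  3.37000e-01  9.41000e-01  4.93993e+02]
 [-1.00000e+00  0.00000e+00 -1.00000e-03  1.93320e+02]
 [ 0.00000e+00  0.00000e+00  0.00000e+00  1.00000e+00]]
[[ 3.4000e-01  9.1000e-01  2.3000e-01  1.1379e+02]
 [ 9.4000e-01 -3.3000e-01 -8.0000e-02  5.1612e+02]
 [-0.0000e+00  2.4000e-01 -9.7000e-01  3.8259e+02]
 [ 0.0000e+00  0.0000e+00  0.0000e+00  1.0000e+00]]
```

>>> carry_out:
  rows:
    - [30, -40, 20, 3]
    - [60, -80, 40, 6]
    - [90, -115, 60, 9]
    - [110, -150, 75, 12]
    - [130, -190, 90, 15]
    - [150, -225, 105, 18]
    - [170, -260, 107, 20]
    - [190, -295, 107, 20]
    - [210, -330, 107, 20]
    - [225, -365, 107, 20]
    - [240, -400, 107, 20]
    - [255, -435, 107, 20]
    - [263, -465, 107, 20]
    - [263, -474, 107, 20]
    - [263, -474, 107, 20]
    - [263, -474, 107, 20]

```text
time: 1.48
tool_pos: [439.8, 19.0, 299.9]
tcp_rot: [2.085, 1.569, -2.625]
contact_force: [-0.8, 0.2, 0.5]
grip_width: 91.4
```

```bash
python3 - <<'E'
from h import *
im,T=look('w1'); print(get_obs()['joint_positions'].round(2),T.round(3)[:3,3],get_obs()['time'])
E
```

```text
[-0.13  0.12  1.53 -0.    1.5  -1.7 ] [439.752  18.966 299.869] 1.5333
```

View pics/w1.png

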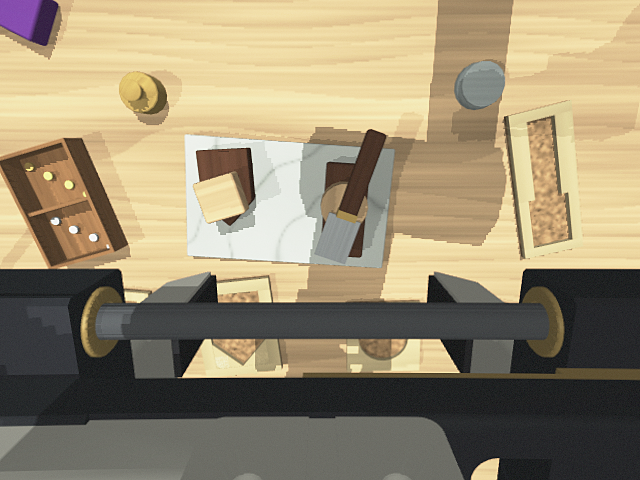

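Wrist view: pointed stack (235,190) with beech square on it, tip towards +x (down, ~(237,225)); oblong/round/knife stack at (347,200), knife handle end (375,133), blade edge (335,262). Zoom for corners, and measure trays by cork masks in the top view.

```bash
python3 - <<'E'
from h import *
im=cv2.imread('pics/w1.png'); cv2.imwrite('pics/w1z.png',cv2.resize(im[125:275,180:400],None,fx=3.6,fy=3.6,interpolation=cv2.INTER_CUBIC))
t=cv2.imread('pics/top0.png'); hsv=cv2.cvtColor(t,cv2.COLOR_BGR2HSV)
g=cv2.resize(t[140:305,215:505],None,fx=2.7,fy=2.7,interpolation=cv2.INTER_CUBIC); cv2.imwrite('pics/top0z.png',g)
for k,v in dict(sqb=(231,172),sqc=(250,173),rdb=(310,176),rdc=(328,176),table=(280,190),ptc=(410,188),obc=(480,180),obb=(465,180)).items(): print(k,hsv[v[1]-1:v[1]+2,v[0]-1:v[0]+2].reshape(-1,3).mean(0).round())
E
```

```text
sqb [ 22.  99. 160.]
sqc [ 17. 133. 147.]
rdb [ 22. 100. 172.]
rdc [ 17. 134. 141.]
table [ 17. 115. 179.]
ptc [ 17. 133. 140.]
obc [ 17. 133. 140.]
obb [ 21. 105. 167.]
```

View pics/w1z.png

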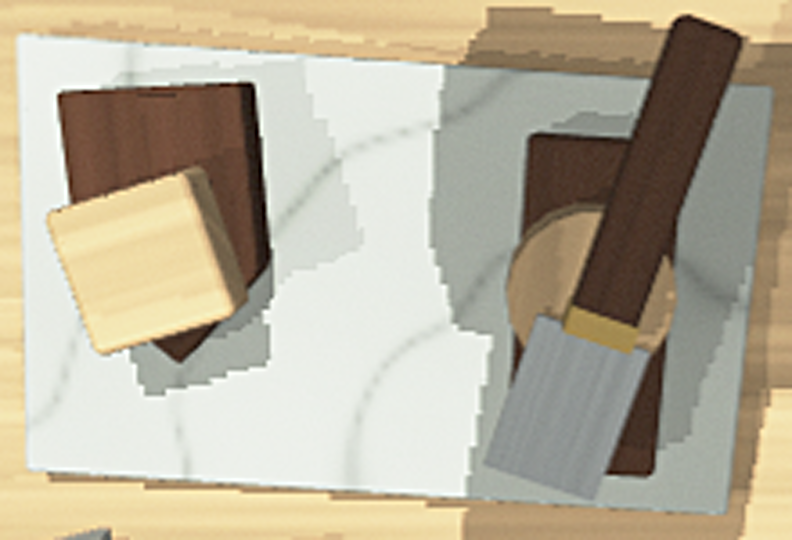

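View pics/top0z.png

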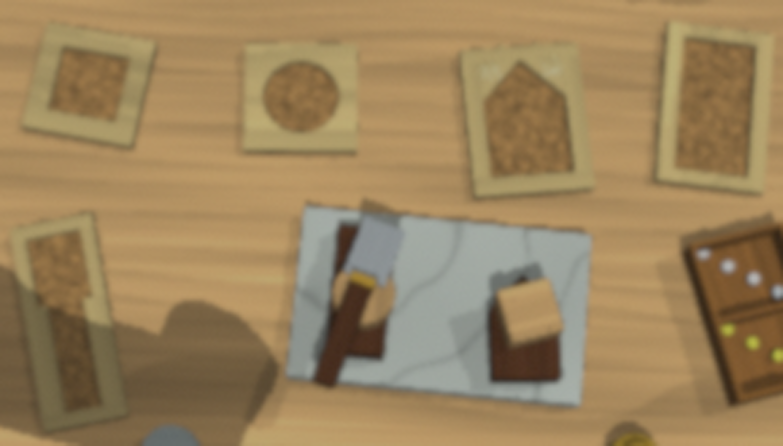

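Crops show all corners clearly: knife blade points to +x like its tray; the point of the pointed form faces +x like its tray. Compute poses from read corners with size checks.

```bash
cat > m.py <<'E'
from h import *
def ang(v): return np.degrees(np.arctan2(v[1],v[0]))
if __name__=='__main__':
  C=dict(sq=[(47,24),(156,40),(130,147),(22,130)],rd=[(244,42),(357,42),(357,153),(241,153)],pt=[(461,47),(577,44),(593,190),(475,196)],ob=[(668,22),(776,35),(761,193),(655,184)],kn=[(10,232),(92,212),(128,413),(44,432)])
  for k,v in C.items():
    w=ray('top',np.array(v)/2.7+[215,140]-.5+.5/2.7,12)[:,:2]; e=np.roll(w,-1,0)-w
    # corners order: TL,TR,BR,BL ; +x world is image up
    print(k,w.mean(0).round(1),'len',np.linalg.norm(e,axis=1).round(),'x-ang',ang(w[0]-w[3]).round(1),ang(w[1]-w[2]).round(1))
  T=np.load('pics/w1.npy'); W=lambda p,z: ray('wrist',np.array(p)/3.6+[180,125]-.36,z,T)[:,:2]
  h=W([(683,15),(741,40),(640,330),(575,305)],94); b=W([(540,318),(650,350),(593,499),(484,463)],80)
  print('handle',h.round(1).tolist(),'end',((h[0]+h[1])/2).round(1),'ang',ang(h[3]-h[0]),ang(h[2]-h[1]),np.linalg.norm(h[0]-h[1]))
  print('blade',b.round(1).tolist(),'org',((b[0]+b[1])/2).round(1),'ang',ang(b[3]-b[0]),ang(b[2]-b[1]),np.linalg.norm(b[0]-b[1]))
  a,e=(h[0]+h[1])/2,(b[2]+b[3])/2; print('end-edge',np.linalg.norm(e-a),'ang',ang(e-a),'org',a+(e-a)*95/145)
  s=W([(48,215),(188,170),(240,300),(103,354)],76); print('square',s.mean(0).round(1),np.linalg.norm(np.roll(s,-1,0)-s,axis=1).round(),ang(s[3]-s[0]),ang(s[2]-s[1]))
  p=W([(58,92),(240,87),(180,362)],48); m=(p[0]+p[1])/2; print('pointed',p.round(1).tolist(),'w',np.linalg.norm(p[0]-p[1]),'len',np.linalg.norm(p[2]-m),'ang',ang(p[2]-m),'org',m+(p[2]-m)*60/89)
  o=W([(528,133),(655,475)],48); print('oblong',o.round(1).tolist(),np.linalg.norm(o[1]-o[0]),'ctr',o.mean(0),'ang',ang(o[1]-o[0])-np.degrees(np.arctan2(50,110)))
  r=W([(672,258),(678,290),(668,320),(652,347),(508,275)],76);print('round',r.round(1).tolist())
E
python3 m.py
```

```text
sq [639.3 293.3] len [100. 103.  97. 102.] x-ang -8.0 -9.3
rd [634.6 105.5] len [101. 104. 102. 104.] x-ang 1.3 1.7
pt [622.3 -95.5] len [104. 137. 104. 139.] x-ang 5.8 5.7
ob [ 639.4 -263.6] len [ 98. 150.  94. 154.] x-ang -5.3 -7.1
kn [424.8 295.7] len [ 73. 180.  72. 178.] x-ang 13.9 13.7
handle [[360.8, 65.6], [367.4, 81.8], [448.4, 56.2], [441.1, 37.2]] end [364.1  73.7] ang -19.486011289274757 -17.56029852433786 17.43423036046782
blade [[447.5, 27.5], [457.1, 60.7], [504.2, 44.3], [492.7, 10.6]] org [452.3  44.1] ang -20.45172187891746 -19.17612190729356 34.56467423860589
end-edge 142.08551552732388 ang -19.00561336071632 org [452.11353658  43.40453651]
square [431.2 -90.6] [44. 41. 45. 44.] 17.50652708180738 19.231297108400057
pointed [[383.0, -121.3], [381.1, -65.2], [468.1, -88.7]] w 56.173835795650454 len 86.173850854198 ang 3.04541937641808 org [440.07521669 -90.17120609]
oblong [[394.8, 24.0], [506.0, 66.7]] 119.21366182101944 ctr [450.39579837  45.33509126] ang -3.421881508755945
round [[429.9, 66.9], [439.6, 69.0], [448.7, 66.2], [457.0, 61.6], [435.1, 17.9]]
```

Sizes match (boards within ~4 mm, knife 142/145, square ~45/46). Go for the knife: grip at (433,50), TCP z 86 (fingers must stay above the board top when placing).

>>> carry_out:
  rows:
    - [-3, 12, -35, -6]
    - [-7, 31, -70, -12]
    - [-7, 31, -105, -19]
    - [-7, 31, -140, -19]
    - [-7, 31, -170, -19]
    - [-7, 31, -190, -19]
    - [-7, 31, -203, -19]
    - [-7, 31, -211, -19]
    - [-7, 31, -214, -19]
    - [-7, 31, -214, -19]
    - [-7, 31, -214, -19]
  hand: 60

```text
time: 2.45
tool_pos: [433.1, 51.4, 86.8]
tcp_rot: [-1.848, 1.57, -0.604]
contact_force: [-0.7, -0.3, 0.3]
grip_width: 59.9
```

>>> carry_out:
  rows:
    - [0, 0, 0, 0]
    - [0, 0, 0, 0]
    - [0, 0, 0, 0]
    - [0, 0, 0, 0]
    - [0, 0, 0, 0]
    - [0, 0, 0, 0]
    - [0, 0, 0, 0]
    - [0, 0, 0, 0]
  hand: 10

```text
time: 3.12
tool_pos: [433.1, 51.3, 86.8]
tcp_rot: [-1.941, 1.57, -0.697]
contact_force: [-0.6, -0.3, 0.1]
grip_width: 12.3
```

```bash
python3 - <<'E'
from h import *
im,T=look('w2'); print(T.round(2)[:3]); s=capture('side'); cv2.imwrite('pics/s2.png',cv2.resize(s[200:330,230:430,::-1],None,fx=2,fy=2,interpolation=cv2.INTER_CUBIC))
a=cv2.imread('pics/w2.png'); b=cv2.imread('pics/s2.png'); b=cv2.resize(b,(400,260)); a=cv2.resize(a[100:400],(400,188)); cv2.imwrite('pics/c2.png',np.vstack([a,b]))
E
```

```text
[[ 0.0000e+00 -9.5000e-01  3.2000e-01  4.3307e+02]
 [-0.0000e+00  3.2000e-01  9.5000e-01  5.1310e+01]
 [-1.0000e+00 -0.0000e+00 -0.0000e+00  8.6800e+01]]
```

View pics/c2.png

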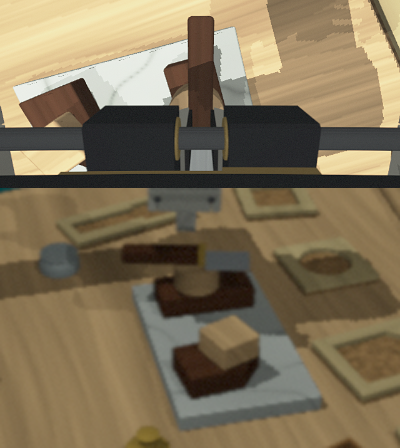

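```bash
python3 - <<'E'
from h import *
o=get_obs(); print(o['grip_width'],o['tool_pos'],o['contact_force'])
# side crop: x2, offset (230,200); in c2.png shifted +188 rows
P=proj('side',[[433,51,86.8],[433,51,94],[433,51,76],[433,51,106],[433,51,48]]); print(P.round(1).tolist(), ((P-[230,200])*2+[0,188]).round().tolist())
s=cv2.imread('pics/s2.png'); cv2.imwrite('pics/c3.png',cv2.resize(s[0:140,100:300],None,fx=4,fy=4,interpolation=cv2.INTER_CUBIC))
E
```

```text
10.380874199904957 [433.06315618  51.33398166  86.77706784] [-0.1578095  -0.14690078  0.53617838]
[[322.5, 231.7], [322.5, 229.0], [322.4, 235.8], [322.5, 224.4], [322.4, 246.2]] [[185.0, 251.0], [185.0, 246.0], [185.0, 260.0], [185.0, 237.0], [185.0, 280.0]]
```

View pics/c3.png

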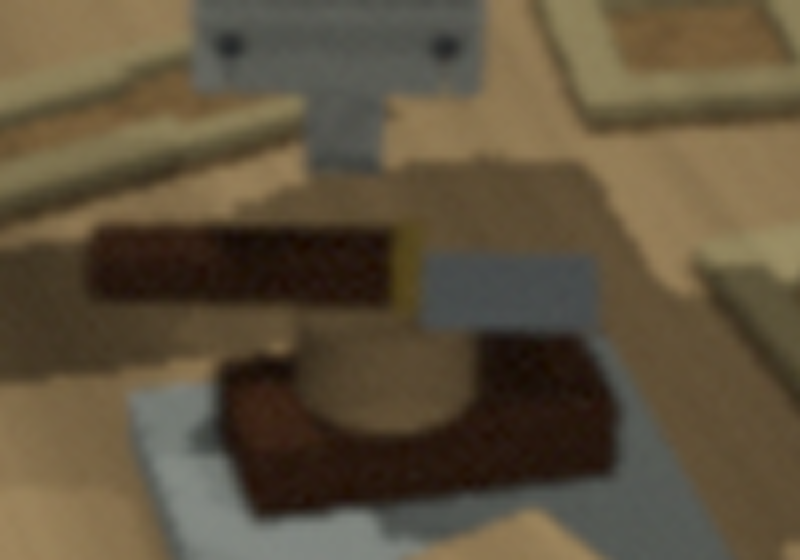

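The fingers closed to 10 mm without the knife, and the side view puts the fingertips (crop (345,168)) above the handle although the reported z is 87. Check heights across cameras before going on.

```bash
python3 - <<'E'
from h import *
from scipy.optimize import least_squares
A=ray('top',np.array([(305,205),(590,233),(578,405),(287,378)])/2.7+[215,140]-.3,20)
T=np.load('pics/w1.npy'); uv=np.array([(725,515),(27,470),(18,36),(773,87)])/3.6+[180,125]-.36
B=ray('wrist',uv,20,T)
L=lambda w: np.linalg.norm(np.roll(w,-1,0)-w,axis=1).round(1)
print('slab top',A.round(1).tolist(),L(A)); print('slab wrist',B.round(1).tolist(),L(B))
def f(d):
    T2=T.copy(); T2[:3,3]+=d; return (proj('wrist',A,T2)-uv).ravel()
r=least_squares(f,[0,0,0]); print('wrist shift',r.x.round(1),'res',r.fun.round(1))
# triangulate: knife features seen in side (c3) with assumed tops; fingertip near face
for y in (30,36,42,51):
    z=[110,115,120]; print(y,proj('side',[[433,y,q] for q in z])[:,1].round(1))
# tool tip frame check: knife handle end in side, expected (364,73.7,94)/(…,76)
print(proj('side',[[364,73.7,94],[364,73.7,76],[452,43,94],[452,43,76]]).round(1).tolist())
o=get_obs(); print(o['joint_positions'].round(3))
t=capture('top'); cv2.imwrite('pics/t3.png',t[...,::-1])
E
```

```text
slab top [[532.9, 96.9, 20.0], [517.1, -149.8, 20.0], [366.7, -139.2, 20.0], [380.8, 106.3, 20.0]] [247.2 150.7 245.9 152.4]
slab wrist [[529.2, 94.6, 20.0], [513.1, -151.7, 20.0], [366.0, -142.2, 20.0], [381.2, 104.3, 20.0]] [246.8 147.4 246.9 148.3]
wrist shift [1.4 2.5 2.5] res [-0.5  1.   0.3  1.3  1.  -0.6 -0.8 -1.6]
30 [227.3 225.3 223.3]
36 [226.  224.  222.1]
42 [224.7 222.8 220.8]
51 [222.8 220.9 218.9]
[[290.4, 228.5], [290.6, 235.4], [331.6, 229.5], [331.5, 236.3]]
[-0.058  0.312  1.909 -0.     0.92  -1.302]
```

Tool pose and cameras agree (shift ~2 mm), but side and wrist views both put the real fingertips ~35 mm behind the reported TCP. So real tip ≈ reported z + 35. Open, lower 37, close, and check by width.

>>> carry_out:
  rows:
    - [0, 0, 0, 0]
    - [0, 0, 0, 0]
    - [0, 0, 0, 0]
    - [0, 0, 0, 0]
    - [0, 0, 0, 0]
    - [0, 0, 0, 0]
    - [0, 0, 0, 0]
    - [0, 0, -12, 0]
    - [0, 0, -24, 0]
    - [0, 0, -33, 0]
    - [0, 0, -37, 0]
    - [0, 0, -37, 0]
  hand: 60

```text
time: 4.27
tool_pos: [432.5, 51.4, 49.1]
tcp_rot: [1.993, 1.569, -3.046]
contact_force: [-0.2, -0.0, -0.4]
grip_width: 60.0
```

>>> carry_out:
  rows:
    - [0, 0, 0, 0]
    - [0, 0, 0, 0]
    - [0, 0, 0, 0]
    - [0, 0, 0, 0]
    - [0, 0, 0, 0]
    - [0, 0, 0, 0]
    - [0, 0, 0, 0]
    - [0, 0, 0, 0]
    - [0, 0, 0, 0]
  hand: 10

```text
time: 5.02
tool_pos: [432.5, 51.3, 49.2]
tcp_rot: [2.032, 1.569, -3.007]
contact_force: [-0.8, -0.2, 2.5]
grip_width: 19.7
```

```bash
python3 - <<'E'
from h import *
im,T=look('w4'); s=capture('side')[...,::-1]; z=cv2.resize(s[185:270,280:380],None,fx=6,fy=6,interpolation=cv2.INTER_CUBIC); cv2.imwrite('pics/c4.png',z)
print(get_obs()['grip_width'],T[:3,3])
E
```

```text
19.675033734179983 [432.50824999  51.34653385  49.18930434]
```

View pics/c4.png

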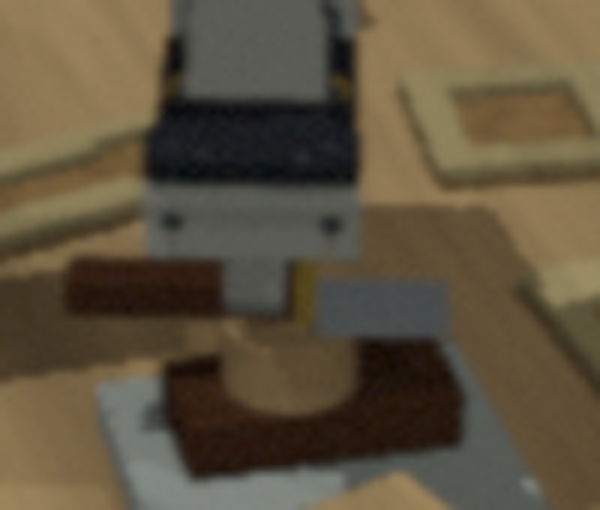

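Gripped (19.7 mm); side view shows tip ~8 mm above the knife's underside, confirming the offset (~34 mm). Regrip 3 mm higher for clearance over the board, then lift.

>>> carry_out:
  rows:
    - [0, 0, 0, 0]
    - [0, 0, 0, 0]
    - [0, 0, 0, 0]
    - [0, 0, 2, 0]
    - [0, 0, 3, 0]
    - [0, 0, 3, 0]
  hand: 40

```text
time: 5.62
tool_pos: [432.8, 51.3, 52.4]
tcp_rot: [2.128, 1.57, -2.911]
contact_force: [1.2, 0.2, -0.5]
grip_width: 40.0
```

>>> carry_out:
  rows:
    - [0, 0, 0, 0]
    - [0, 0, 0, 0]
    - [0, 0, 0, 0]
    - [0, 0, 0, 0]
    - [0, 0, 0, 0]
    - [0, 0, 0, 0]
    - [0, 0, 4, 0]
    - [0, 0, 15, 0]
    - [0, 0, 35, 0]
    - [0, 0, 60, 0]
    - [0, 0, 80, 0]
    - [0, 0, 80, 0]
  hand: 10

```text
time: 6.62
tool_pos: [435.1, 51.3, 136.1]
tcp_rot: [-1.341, 1.565, -0.097]
contact_force: [0.8, 0.4, -1.2]
grip_width: 19.8
```

```bash
cat > ml.py <<'E'
from h import *
def jaw(T): return np.degrees(np.arctan2(T[1,2],T[0,2]))
E
python3 - <<'E'
from ml import *
im,T=look('w5'); o=get_obs(); print(o['time'],T[:3,3].round(1),jaw(T),o['grip_width'],o['joint_positions'].round(2))
E
```

```text
6.6667 [435.1  51.3 136.1] 71.27639059559048 19.61241068152073 [-0.06  0.24  1.85 -0.    1.05 -1.3 ]
```

View pics/w5.png

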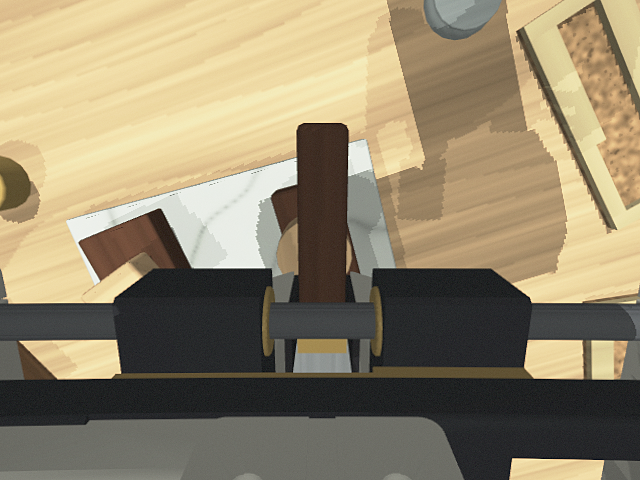

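Knife held straight, handle end at (323,124). Compute the carry to the knife tray.

```bash
python3 - <<'E'
from ml import *
T=np.load('pics/w5.npy'); e=ray('wrist',[(323,124)],177.7,T)[0]; a=np.radians(jaw(T)-90); d=np.array([np.cos(a),np.sin(a)]); n=np.array([-d[1],d[0]])
r=T[:2,3]-e[:2]; print('TCP ahead of handle end',r@d,'side',r@n,' -> knife x of TCP',r@d-95)
k=r@d-95
# tray from w5 edges later; target
yaw=13.8; org=np.array([446.7,301.1]); y=np.radians(yaw)
tgt=org+k*np.array([np.cos(y),np.sin(y)]); print('target TCP',tgt,'shift',tgt-T[:2,3],'twist',yaw-np.degrees(a))
print('fixed -20:',org-20*np.array([np.cos(y),np.sin(y)]))
E
```

```text
TCP ahead of handle end 73.12787943564095 side 0.10123101175796023  -> knife x of TCP -21.87212056435905
target TCP [425.45923395 295.88276746] shift [ -9.60828241 244.61017146] twist 32.52360940440952
fixed -20: [427.2773144  296.32933085]
```

>>> carry_out:
  rows:
    - [-1, 25, 0, 5]
    - [-2, 60, 0, 10]
    - [-3, 95, 0, 15]
    - [-5, 130, 0, 20]
    - [-6, 165, 0, 25]
    - [-8, 195, 0, 29]
    - [-9, 220, 0, 32]
    - [-9, 237, -15, 32.5]
    - [-9, 245, -40, 32.5]
    - [-9, 245, -70, 32.5]
    - [-9, 245, -90, 32.5]
    - [-9, 245, -100, 32.5]
    - [-9, 245, -100, 32.5]
    - [-9, 245, -100, 32.5]

```text
time: 7.83
tool_pos: [424.8, 296.1, 33.8]
tcp_rot: [-1.381, 1.569, 0.43]
contact_force: [0.4, 1.1, -1.2]
grip_width: 19.4
```

```bash
python3 - <<'E'
from ml import *
im,T=look('w6'); o=get_obs(); print(o['time'],T[:3,3].round(1),jaw(T)-90,o['grip_width'],o['contact_force'].round(1))
E
```

```text
7.8833 [424.8 296.1  33.8] 13.760763594204775 19.74145670168401 [ 1.2  0.5 -0.7]
```

View pics/w6.png

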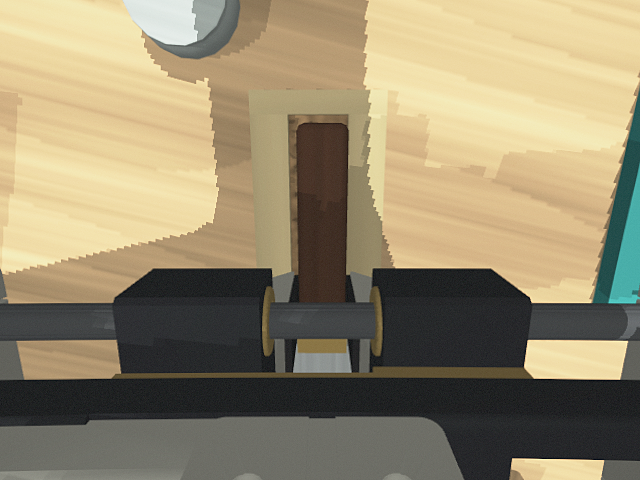

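Board end visible: corners (249,91),(388,91), cut-out end row 114. Compare with expectation.

```bash
python3 - <<'E'
from ml import *
T=np.load('pics/w6.npy'); y=np.radians(13.76); d=np.array([np.cos(y),np.sin(y)]); n=np.array([-d[1],d[0]])
p=ray('wrist',[(249,91),(388,91),(289,114),(349,114),(257,275)],12,T)[:,:2]-T[:2,3]
print(np.c_[p@d,p@n].round(1))
E
```

```text
[[-91.5 -36.9]
 [-91.6  34.3]
 [-80.4 -16.7]
 [-80.5  14.5]
 [  8.2 -37.1]]
```

>>> carry_out:
  rows:
    - [0, -1, -12, 0]
    - [0, -1, -25, 0]
    - [0, -1, -37, 0]
    - [0, -1, -44, 0]
    - [0, -1, -48, 0]
    - [0, -1, -50, 0]
    - [0, -1, -51, 0]
    - [0, -1, -52, 0]
    - [0, -1, -52, 0]

```text
time: 8.63
tool_pos: [425.8, 295.6, -16.9]
tcp_rot: [-1.358, 1.566, 0.453]
contact_force: [-0.1, -0.1, -1.5]
grip_width: 20.0
```

```bash
python3 - <<'E'
from ml import *
im,T=look('w7'); o=get_obs(); print(T[:3,3].round(1),jaw(T)-90,o['grip_width'],o['contact_force'].round(1))
s=capture('side')[...,::-1]; cv2.imwrite('pics/c7.png',np.hstack([cv2.resize(s[180:240,240:340],(500,300),interpolation=cv2.INTER_CUBIC),cv2.resize(cv2.imread('pics/w7.png')[60:300,160:480],(300,300))]))
E
```

```text
[425.8 295.6 -16.9] 13.754009326626061 19.43957128294605 [-0.3  0.3 -0.6]
```

View pics/c7.png

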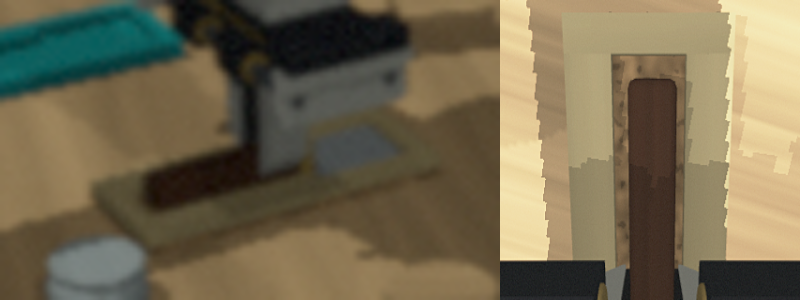

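Well centred, no contact force yet (z −16.9 vs −18.6 expected). Lower a little more.

>>> carry_out:
  rows:
    - [0, 0, -1, 0]
    - [0, 0, -2, 0]
    - [0, 0, -3, 0]
    - [0, 0, -3, 0]

```text
time: 9.07
tool_pos: [426.1, 295.7, -18.6]
tcp_rot: [-1.37, 1.565, 0.441]
contact_force: [-2.5, -1.4, 11.7]
grip_width: 19.6
```

>>> carry_out:
  rows:
    - [0, 0, 0, 0]
    - [0, 0, 0, 0]
    - [0, 0, 1, 0]
    - [0, 0, 3, 0]
    - [0, 0, 15, 0]
    - [0, 0, 40, 0]
    - [0, 0, 75, 0]
    - [0, 0, 115, 0]
    - [0, 0, 155, 0]
    - [0, 0, 190, 0]
    - [0, -30, 210, 0]
    - [0, -30, 210, 0]
  hand: 45

```text
time: 10.07
tool_pos: [428.2, 264.1, 196.2]
tcp_rot: [-1.512, 1.557, 0.299]
contact_force: [1.1, 0.3, 0.1]
grip_width: 44.6
```

```bash
python3 - <<'E'
from ml import *
im,T=look('w8'); o=get_obs(); print(o['time'],T[:3,3].round(1),jaw(T),o['grip_width'])
s=capture('side')[...,::-1]; cv2.imwrite('pics/c8.png',np.hstack([cv2.resize(s[180:320,240:400],(400,350),interpolation=cv2.INTER_CUBIC),cv2.resize(cv2.imread('pics/w8.png'),(400,350))]))
E
```

```text
10.1167 [428.2 264.1 196.2] 103.74240921133523 45.01865546849113
```

View pics/c8.png

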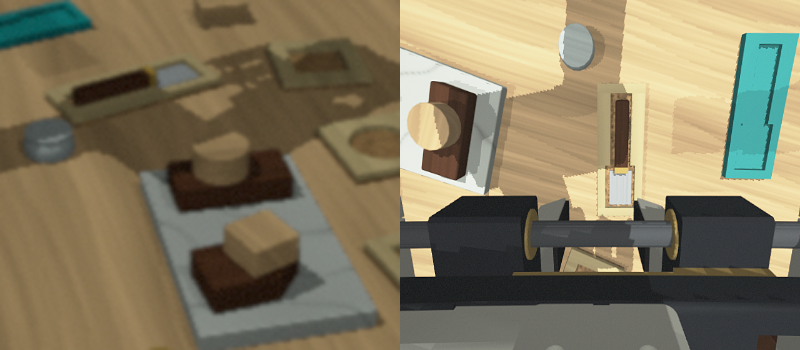

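Knife lies in its cut-out, blade the right way (crop (175,75) side view; (620,150) wrist view). Next the round form: refine its centre by mask.

```bash
python3 - <<'E'
from ml import *
im=cv2.imread('pics/w8.png'); T=np.load('pics/w8.npy'); hsv=cv2.cvtColor(im,cv2.COLOR_BGR2HSV)
m=cv2.inRange(hsv,(8,50,110),(30,200,255)); r=np.zeros_like(m); r[130:215,10:85]=255  # inside slab region
m=cv2.morphologyEx(m&r,cv2.MORPH_OPEN,np.ones((3,3)))
cs,_=cv2.findContours(m,0,2); c=max(cs,key=cv2.contourArea); print(cv2.boundingRect(c),cv2.contourArea(c))
# bright top only
for lo in (110,180,200):
    mm=cv2.morphologyEx(cv2.inRange(hsv,(8,50,lo),(30,200,255))&r,cv2.MORPH_OPEN,np.ones((3,3))); cs,_=cv2.findContours(mm,0,2); c=max(cs,key=cv2.contourArea)
    w=ray('wrist',c[:,0],76,T)[:,:2].astype(np.float32); (cx,cy),R_=cv2.minEnclosingCircle(w); print(lo,cx,cy,2*R_, cv2.fitEllipse(w))
E
```

```text
(11, 139, 68, 68) 3407.5
110 438.07501220703125 47.34518814086914 58.17043685913086 ((440.26654052734375, 45.5558967590332), (49.12091827392578, 53.35514450073242), 75.57421112060547)
180 441.228759765625 44.95246505737305 50.72748565673828 ((441.8281555175781, 41.32041931152344), (40.40625762939453, 52.58002471923828), 97.73013305664062)
200 441.3109130859375 44.96432876586914 50.57011795043945 ((442.9601745605469, 40.29092788696289), (37.75122833251953, 52.850975036621094), 107.64574432373047)
```

Round centre ≈ (441,45), diameter ~51 ✓.

>>> carry_out:
  rows:
    - [1, -30, 0, -3]
    - [3, -65, 0, -6]
    - [5, -100, 0, -9]
    - [8, -135, 0, -12]
    - [10, -168, 0, -13.7]
    - [12, -195, 0, -13.7]
    - [13, -212, -20, -13.7]
    - [13, -219, -55, -13.7]
    - [13, -219, -90, -13.7]
    - [13, -219, -120, -13.7]
    - [13, -219, -145, -13.7]
    - [13, -219, -160, -13.7]
    - [13, -219, -168, -13.7]
    - [13, -219, -171, -13.7]
    - [13, -219, -171, -13.7]
  hand: 90

```text
time: 11.42
tool_pos: [438.7, 46.7, 20.1]
tcp_rot: [-1.224, 1.565, 0.347]
contact_force: [0.2, 0.6, 0.5]
grip_width: 89.8
```

>>> carry_out:
  rows:
    - [0, 0, 0, 0]
    - [0, 0, 0, 0]
    - [0, 0, 0, 0]
    - [0, 0, 0, 0]
    - [0, 0, 0, 0]
    - [0, 0, 0, 0]
    - [0, 0, 0, 0]
    - [0, 0, 0, 0]
    - [0, 0, 0, 0]
  hand: 40

```text
time: 12.17
tool_pos: [439.0, 46.7, 20.4]
tcp_rot: [-1.272, 1.565, 0.298]
contact_force: [-1.0, -0.7, 5.3]
grip_width: 51.6
```

z ended 5 low (arm was still settling at the call's start); regrip 5 mm higher, then lift.

>>> carry_out:
  rows:
    - [0, 0, 0, 0]
    - [0, 0, 0, 0]
    - [0, 0, 2, 0]
    - [0, 0, 5, 0]
    - [0, 0, 5, 0]
    - [0, 0, 5, 0]
  hand: 62

```text
time: 12.67
tool_pos: [439.1, 46.7, 25.6]
tcp_rot: [-1.293, 1.564, 0.277]
contact_force: [-0.3, -0.7, -0.2]
grip_width: 62.0
```

>>> carry_out:
  rows:
    - [0, 0, 0, 0]
    - [0, 0, 0, 0]
    - [0, 0, 0, 0]
    - [0, 0, 0, 0]
    - [0, 0, 0, 0]
    - [0, 0, 0, 0]
    - [0, 0, 0, 0]
  hand: 40

```text
time: 13.25
tool_pos: [439.1, 46.7, 25.5]
tcp_rot: [-1.283, 1.564, 0.287]
contact_force: [0.5, 0.3, 0.3]
grip_width: 51.5
```

>>> carry_out:
  rows:
    - [0, 0, 10, 0]
    - [0, 0, 30, 0]
    - [5, 2, 50, 0]
    - [30, 10, 60, 0]
    - [65, 20, 60, 0]
    - [100, 30, 60, 0]
    - [135, 41, 60, 0]
    - [165, 50, 60, 0]
    - [185, 56, 50, 0]
    - [194, 59, 30, 0]
    - [194, 59, 5, 0]
    - [194, 59, -15, 0]
    - [194, 59, -23, 0]
    - [194, 59, -25, 0]
    - [194, 59, -25, 0]
    - [194, 59, -25, 0]

```text
time: 14.58
tool_pos: [634.0, 105.7, 1.9]
tcp_rot: [-1.344, 1.562, 0.227]
contact_force: [0.2, 0.6, 0.6]
grip_width: 51.7
```

```bash
python3 - <<'E'
from ml import *
im,T=look('w9'); o=get_obs(); print(o['time'],T[:3,3].round(1),jaw(T),o['grip_width'],o['contact_force'].round(1))
print(proj('wrist',[[584,56,12],[584,155,12],[600.6,105.5,12]],T).round(0))
s=capture('side')[...,::-1]; cv2.imwrite('pics/c9.png',np.hstack([cv2.resize(s[190:290,330:450],(360,300),interpolation=cv2.INTER_CUBIC),cv2.resize(cv2.imread('pics/w9.png')[60:360],(440,300))]))
E
```

```text
14.6333 [634.  105.7   1.9] 89.98850269631934 51.501533949533396 [-0.2  0.3 -0.8]
[[214. 179.]
 [429. 179.]
 [321. 215.]]
```

View pics/c9.png

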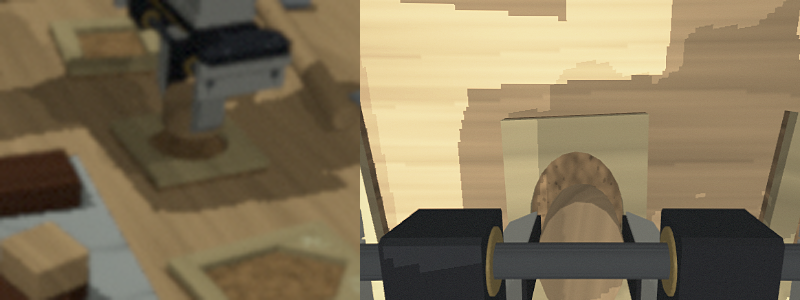

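Board corners at wrist px ≈(205,181),(417,173): tray centre is ~4 mm further to −y than assumed. Correct and lower.

>>> carry_out:
  rows:
    - [-1, -4, -3, 0]
    - [-1, -4, -9, 0]
    - [-1, -4, -14, 0]
    - [-1, -4, -17, 0]
    - [-1, -4, -19, 0]
    - [-1, -4, -20, 0]
    - [-1, -4, -20.5, 0]
    - [-1, -4, -20.5, 0]

```text
time: 15.35
tool_pos: [632.7, 101.6, -17.5]
tcp_rot: [-1.369, 1.562, 0.201]
contact_force: [-3.7, -1.1, 8.1]
grip_width: 51.3
```

>>> carry_out:
  rows:
    - [0, 0, 0, 0]
    - [0, 0, 0, 0]
    - [0, 0, 0, 0]
    - [0, 0, 10, 0]
    - [0, 0, 35, 0]
    - [0, 0, 70, 0]
    - [-10, -10, 105, 3]
    - [-35, -33, 130, 6]
    - [-60, -57, 140, 9]
    - [-85, -81, 140, 12]
    - [-110, -105, 140, 15]
    - [-135, -129, 140, 18]
    - [-160, -153, 140, 18.4]
    - [-185, -176, 140, 18.4]
    - [-198, -188, 130, 18.4]
    - [-202, -192, 110, 18.4]
    - [-202, -192, 80, 18.4]
    - [-202, -192, 80, 18.4]
    - [-202, -192, 80, 18.4]
    - [-202, -192, 80, 18.4]
  hand: 75

```text
time: 17.02
tool_pos: [431.6, -90.5, 63.8]
tcp_rot: [-1.483, 1.561, 0.409]
contact_force: [0.8, -0.2, -0.5]
grip_width: 75.1
```

```bash
python3 - <<'E'
from ml import *
im,T=look('w10'); o=get_obs(); print(o['time'],T[:3,3].round(1),jaw(T),o['grip_width'])
t=capture('top')[...,::-1]; cv2.imwrite('pics/t10.png',t); s=capture('side')[...,::-1]; cv2.imwrite('pics/s10.png',s)
E
```

```text
17.0667 [431.6 -90.5  63.8] 108.41753642465375 74.75369601525433
```

>>> carry_out:
  rows:
    - [0, 0, -12, 0]
    - [0, 0, -24, 0]
    - [0, 0, -33, 0]
    - [0, 0, -38, 0]
    - [0, 0, -38, 0]
    - [0, 0, -38, 0]

```text
time: 17.67
tool_pos: [432.0, -90.4, 26.0]
tcp_rot: [-1.561, 1.561, 0.332]
contact_force: [-0.7, -0.3, 0.4]
grip_width: 75.1
```

>>> carry_out:
  rows:
    - [0, 0, 0, 0]
    - [0, 0, 0, 0]
    - [0, 0, 0, 0]
    - [0, 0, 0, 0]
    - [0, 0, 0, 0]
    - [0, 0, 0, 0]
    - [0, 0, 0, 0]
    - [0, 0, 0, 0]
  hand: 30

```text
time: 18.33
tool_pos: [432.2, -90.6, 26.3]
tcp_rot: [-1.609, 1.56, 0.283]
contact_force: [0.4, -0.5, 3.2]
grip_width: 45.2
```

>>> carry_out:
  rows:
    - [0, 0, 12, 0]
    - [0, 0, 40, 0]
    - [8, 15, 70, -3]
    - [25, 46, 85, -6]
    - [42, 78, 85, -9]
    - [59, 109, 85, -12]
    - [76, 140, 85, -15]
    - [93, 172, 85, -18]
    - [110, 203, 85, -21]
    - [127, 234, 85, -24]
    - [144, 266, 85, -27]
    - [161, 297, 85, -27]
    - [178, 328, 85, -27]
    - [192, 355, 75, -27]
    - [202, 372, 50, -27]
    - [206, 380, 20, -27]
    - [206, 380, 0, -27]
    - [206, 380, 0, -27]
    - [206, 380, 0, -27]
    - [206, 380, 0, -27]

```text
time: 20.0
tool_pos: [639.0, 289.3, 27.7]
tcp_rot: [-1.547, 1.559, -0.126]
contact_force: [1.4, -0.0, -0.7]
grip_width: 46.0
```

```bash
cat >> ml.py <<'E'
def board(name,mask_hi=(26,135,255)):
    "mask of plywood board by hue 19-26, print quads"
    im=cv2.imread(f'pics/{name}.png'); hsv=cv2.cvtColor(im,cv2.COLOR_BGR2HSV); return im,hsv
E
python3 - <<'E'
from ml import *
im,T=look('w11'); o=get_obs(); print(o['time'],T[:3,3].round(1),jaw(T)-90,o['grip_width'],o['contact_force'].round(1))
y=np.radians(-8.6); d=np.array([np.cos(y),np.sin(y)]); n=np.array([-d[1],d[0]]); c=np.array([638,290])
print(proj('wrist',[[*(c-50*d-50*n),12],[*(c-50*d+50*n),12],[*(c-31*d-31*n),12],[*(c-31*d+31*n),12]],T).round(0).tolist())
cv2.imwrite('pics/c11.png',cv2.resize(cv2.imread('pics/w11.png')[100:300,140:500],None,fx=2,fy=2))
E
```

```text
20.05 [639.  289.3  27.7] -8.575008838562482 45.782227538223864 [ 0.7 -0.5 -0.7]
[[228.0, 172.0], [419.0, 172.0], [265.0, 208.0], [381.0, 208.0]]
```

View pics/c11.png

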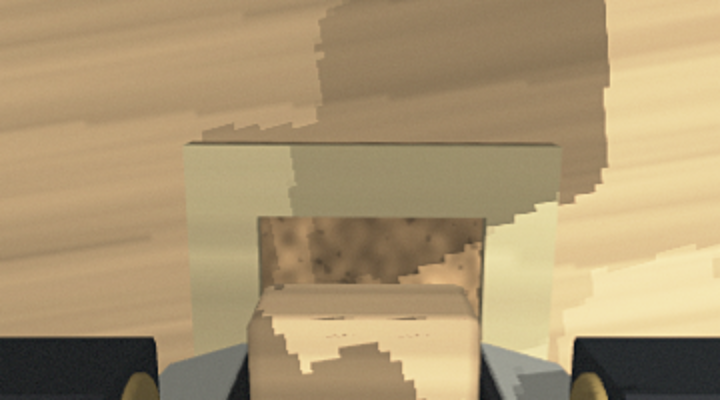

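Board corners (232,171),(420,171) match the prediction within ~1 mm and are parallel. Lower.

>>> carry_out:
  rows:
    - [-1, 1, -12, 0]
    - [-1, 1, -24, 0]
    - [-1, 1, -33, 0]
    - [-1, 1, -38, 0]
    - [-1, 1, -41, 0]
    - [-1, 1, -43, 0]
    - [-1, 1, -44.5, 0]
    - [-1, 1, -45.5, 0]
    - [-1, 1, -45.5, 0]

```text
time: 20.8
tool_pos: [638.7, 290.5, -16.6]
tcp_rot: [-1.485, 1.557, -0.064]
contact_force: [-1.6, -0.4, 0.3]
grip_width: 45.6
```

>>> carry_out:
  rows:
    - [0, 0, -1, 0]
    - [0, 0, -1.5, 0]
    - [0, 0, -1.5, 0]

```text
time: 21.05
tool_pos: [638.8, 290.5, -16.7]
tcp_rot: [-1.479, 1.556, -0.058]
contact_force: [-3.6, -2.0, 7.2]
grip_width: 45.4
```

>>> carry_out:
  rows:
    - [0, 0, 0, 0]
    - [0, 0, 0, 0]
    - [0, 0, 0, 0]
    - [0, 0, 12, 0]
    - [0, 0, 40, 0]
    - [0, 0, 75, 0]
    - [-10, -14, 110, 2]
    - [-28, -38, 140, 4]
    - [-48, -65, 165, 6]
    - [-68, -92, 190, 8.6]
    - [-88, -120, 210, 8.6]
    - [-108, -147, 230, 8.6]
    - [-128, -174, 250, 8.6]
    - [-148, -201, 265, 8.6]
    - [-168, -228, 275, 8.6]
    - [-185, -252, 280, 8.6]
    - [-196, -267, 280, 8.6]
    - [-199, -271, 280, 8.6]
    - [-199, -271, 280, 8.6]
    - [-199, -271, 280, 8.6]
  hand: 90

```text
time: 22.72
tool_pos: [440.2, 19.8, 263.7]
tcp_rot: [-1.461, 1.555, 0.11]
contact_force: [-0.2, 0.6, 0.1]
grip_width: 90.1
```

```bash
python3 - <<'E'
from ml import *
im,T=look('w12'); o=get_obs(); print(o['time'],T[:3,3].round(1),jaw(T)-90,o['grip_width'])
hsv=cv2.cvtColor(im,cv2.COLOR_RGB2HSV); m=cv2.inRange(im.max(2),0,105); 
reg=np.zeros_like(m); reg[125:265,185:400]=255; m=cv2.morphologyEx(m&reg,cv2.MORPH_OPEN,np.ones((3,3)))
cs,_=cv2.findContours(m,0,2)
for c in sorted(cs,key=cv2.contourArea)[-3:]:
    w=ray('wrist',c[:,0],48,T)[:,:2].astype(np.float32); ap=cv2.approxPolyDP(c,4,True)[:,0]; print(cv2.contourArea(c),cv2.minAreaRect(w),ap.tolist(),ray('wrist',ap,48,T)[:,:2].round(1).tolist())
z=cv2.resize(im[125:275,180:400,::-1],None,fx=3.6,fy=3.6,interpolation=cv2.INTER_CUBIC); cv2.imwrite('pics/w12z.png',z)
E
```

```text
22.7667 [440.2  19.8 263.7] -0.004377734076754791 90.10722550321773
167.5 ((413.76116943359375, -72.32118225097656), (40.56035614013672, 7.471276760101318), 3.988389015197754) [[229, 158], [231, 193], [238, 197]] [[393.6, -74.7], [429.6, -75.0], [433.8, -67.9]]
304.0 ((409.8360595703125, -61.95686340332031), (60.59173583984375, 6.785162448883057), 2.466327667236328) [[237, 144], [244, 203], [242, 145]] [[379.7, -65.7], [440.2, -61.9], [380.6, -60.7]]
4558.5 ((450.2751770019531, 44.933433532714844), (49.594581604003906, 109.82511138916016), 86.41481018066406) [[328, 159], [320, 259], [362, 262], [372, 164]] [[394.5, 26.8], [502.5, 18.4], [506.0, 64.8], [399.5, 72.2]]
```

View pics/w12z.png

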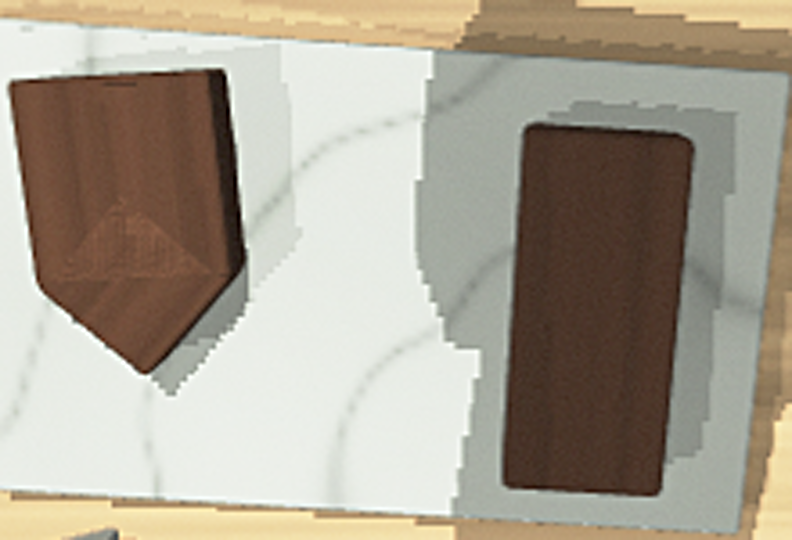

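Pointed corners in crop: (10,83),(210,72), shoulders (38,287),(229,272), tip (146,373); oblong (450,45), 110×50, −3.6°. Compute pointed pose.

```bash
python3 - <<'E'
from ml import *
from m import ang
T=np.load('pics/w12.npy'); p=ray('wrist',np.array([(10,83),(210,72),(229,272),(38,287),(146,373)])/3.6+[180,125]-.36,48,T)[:,:2]
m=(p[0]+p[1])/2; s=(p[2]+p[3])/2; print(p.round(1).tolist(),'w',np.linalg.norm(p[0]-p[1]),np.linalg.norm(p[2]-p[3]),'len',np.linalg.norm(p[4]-m)); print('org',s,'ang',ang(p[2]-p[1]),ang(p[3]-p[0]),ang(p[4]-m)); a=np.radians(ang(p[4]-m)); o=(m+p[4])/2+15.5*np.array([np.cos(a),np.sin(a)]); print('org2',o,'grip',o-23*np.array([np.cos(a),np.sin(a)]))
E
```

```text
[[383.5, -121.2], [380.3, -64.8], [437.2, -62.5], [441.7, -118.6], [467.6, -88.9]] w 56.47137185516621 56.27193123577144 len 85.80642675090402
org [439.42763133 -90.59209706] ang 2.252994983795026 2.4870020380343028 2.722514740109614
org2 [440.25728552 -90.19944496] grip [417.28324592 -91.29192121]
```

>>> carry_out:
  rows:
    - [-4, -20, -30, 2.5]
    - [-10, -50, -65, 2.5]
    - [-16, -80, -100, 2.5]
    - [-21, -100, -135, 2.5]
    - [-23, -111, -170, 2.5]
    - [-23, -111, -200, 2.5]
    - [-23, -111, -215, 2.5]
    - [-23, -111, -220, 2.5]
    - [-23, -111, -220, 2.5]
    - [-23, -111, -220, 2.5]
    - [-23, -111, -220, 2.5]

```text
time: 23.68
tool_pos: [418.7, -90.9, 44.6]
tcp_rot: [-1.532, 1.553, 0.084]
contact_force: [0.6, 0.4, -0.2]
grip_width: 90.2
```

>>> carry_out:
  rows:
    - [-1, 0, -12, 0]
    - [-1, 0, -24, 0]
    - [-1, 0, -35, 0]
    - [-1, 0, -43, 0]
    - [-1, 0, -46.5, 0]
    - [-1, 0, -46.5, 0]

```text
time: 24.18
tool_pos: [417.8, -90.8, -1.9]
tcp_rot: [-1.532, 1.553, 0.085]
contact_force: [-0.4, 0.2, 0.6]
grip_width: 90.0
```

>>> carry_out:
  rows:
    - [0, 0, 0, 0]
    - [0, 0, 0, 0]
    - [0, 0, 0, 0]
    - [0, 0, 0, 0]
    - [0, 0, 0, 0]
    - [0, 0, 0, 0]
    - [0, 0, 0, 0]
  hand: 40

```text
time: 24.77
tool_pos: [418.1, -90.9, -1.6]
tcp_rot: [-1.55, 1.553, 0.066]
contact_force: [-0.8, -0.8, 3.4]
grip_width: 57.6
```

>>> carry_out:
  rows:
    - [0, 0, 10, 0]
    - [0, 0, 35, 0]
    - [5, 0, 60, 1]
    - [30, -1, 70, 2]
    - [65, -3, 70, 3.3]
    - [100, -4, 70, 3.3]
    - [135, -6, 70, 3.3]
    - [165, -7, 70, 3.3]
    - [185, -8, 65, 3.3]
    - [195, -8, 50, 3.3]
    - [195, -8, 35, 3.3]
    - [195, -8, 30, 3.3]
    - [195, -8, 30, 3.3]
    - [195, -8, 30, 3.3]

```text
time: 25.93
tool_pos: [612.6, -98.8, 28.3]
tcp_rot: [-1.525, 1.554, 0.149]
contact_force: [-0.6, -0.5, -0.6]
grip_width: 57.3
```

```bash
python3 - <<'E'
from ml import *
im,T=look('w13'); o=get_obs(); print(o['time'],T[:3,3].round(1),jaw(T)-90,o['grip_width'],o['contact_force'].round(1))
def pr(org,yaw,pts):
    y=np.radians(yaw); d=np.array([np.cos(y),np.sin(y)]); n=np.array([-d[1],d[0]]); return proj('wrist',[[*(np.array(org)+a*d+b*n),12] for a,b in pts],T).round(0).tolist()
print(pr((635,-96.5),5.8,[(-82,-53),(-82,53),(-68,-37),(-68,37)]))
# intensity profiles: row above gripper to find board/cut-out edges
g=cv2.cvtColor(im,cv2.COLOR_RGB2HSV)
for r in (150,165,180,195): print(r,[(u,*g[r,u].tolist()) for u in range(195,450,6)][::1] if r==195 else '')
print('col', [(v,*g[v,321].tolist()) for v in range(120,262,3)])
E
```

```text
25.9833 [612.6 -98.8  28.3] 5.916575503194196 57.58657974162136 [ 0.   0.1 -1.5]
[[219.0, 155.0], [424.0, 156.0], [252.0, 182.0], [392.0, 183.0]]
150 
165 
180 
195 [(195, 21, 82, 237), (201, 21, 85, 237), (207, 21, 83, 237), (213, 22, 81, 238), (219, 21, 79, 238), (225, 24, 72, 231), (231, 24, 71, 233), (237, 25, 70, 234), (243, 25, 67, 237), (249, 24, 71, 234), (255, 18, 95, 86), (261, 17, 109, 168), (267, 17, 107, 174), (273, 19, 102, 232), (279, 17, 104, 227), (285, 16, 108, 214), (291, 17, 107, 209), (297, 16, 109, 212), (303, 17, 110, 201), (309, 17, 110, 163), (315, 16, 106, 180), (321, 15, 105, 138), (327, 17, 109, 175), (333, 17, 108, 185), (339, 17, 109, 164), (345, 17, 109, 159), (351, 16, 108, 180), (357, 16, 109, 159), (363, 16, 102, 108), (369, 17, 103, 106), (375, 15, 101, 109), (381, 16, 110, 102), (387, 17, 111, 108), (393, 22, 82, 133), (399, 21, 78, 138), (405, 23, 81, 139), (411, 24, 78, 141), (417, 22, 77, 142), (423, 18, 89, 132), (429, 17, 93, 137), (435, 16, 94, 139), (441, 17, 91, 140), (447, 18, 91, 137)]
col [(120, 20, 86, 232), (123, 21, 86, 234), (126, 21
[... 216 characters left out ...]
, 24, 79, 219), (162, 24, 77, 221), (165, 24, 77, 221), (168, 23, 80, 217), (171, 22, 80, 218), (174, 23, 82, 214), (177, 22, 80, 217), (180, 21, 79, 214), (183, 22, 80, 217), (186, 17, 103, 99), (189, 16, 103, 114), (192, 16, 111, 165), (195, 15, 105, 138), (198, 17, 106, 166), (201, 17, 109, 176), (204, 17, 109, 177), (207, 16, 109, 162), (210, 17, 107, 160), (213, 14, 113, 72), (216, 10, 118, 56), (219, 7, 96, 69), (222, 13, 122, 65), (225, 10, 128, 64), (228, 11, 127, 94), (231, 11, 122, 98), (234, 11, 126, 97), (237, 10, 118, 97), (240, 12, 120, 98), (243, 12, 125, 98), (246, 10, 107, 98), (249, 11, 114, 96), (252, 11, 122, 96), (255, 11, 114, 96), (258, 10, 117, 98), (261, 9, 115, 93)]
```

Board edges (row 155, columns 222–420; cut-out 253–390) match the prediction within 1 mm. Lower.

>>> carry_out:
  rows:
    - [0, 0, -12, 0]
    - [0, 0, -24, 0]
    - [0, 0, -33, 0]
    - [0, 0, -38, 0]
    - [0, 0, -41, 0]
    - [0, 0, -43, 0]
    - [0, 0, -45, 0]
    - [0, 0, -46, 0]
    - [0, 0, -46.5, 0]
    - [0, 0, -46.5, 0]

```text
time: 26.82
tool_pos: [613.3, -99.1, -16.6]
tcp_rot: [-1.578, 1.552, 0.096]
contact_force: [-1.8, -0.1, 3.9]
grip_width: 57.8
```

>>> carry_out:
  rows:
    - [0, 0, 0, 0]
    - [0, 0, 0, 0]
    - [0, 0, 0, 0]
    - [0, 0, 12, 0]
    - [0, 0, 40, 0]
    - [0, 0, 75, 0]
    - [-15, 13, 100, -3]
    - [-40, 35, 110, -6]
    - [-65, 57, 110, -9]
    - [-90, 80, 110, -9.4]
    - [-115, 102, 110, -9.4]
    - [-140, 124, 105, -9.4]
    - [-157, 139, 90, -9.4]
    - [-163, 144, 70, -9.4]
    - [-163, 144, 62, -9.4]
    - [-163, 144, 62, -9.4]
    - [-163, 144, 62, -9.4]
  hand: 90

```text
time: 28.23
tool_pos: [451.5, 44.5, 46.0]
tcp_rot: [-1.583, 1.551, -0.073]
contact_force: [0.4, -0.8, -0.7]
grip_width: 90.5
```

>>> carry_out:
  rows:
    - [-1, 0, -12, 0]
    - [-1, 0, -24, 0]
    - [-1, 0, -36, 0]
    - [-1, 0, -44, 0]
    - [-1, 0, -48, 0]
    - [-1, 0, -48, 0]

```text
time: 28.73
tool_pos: [450.8, 44.1, -2.2]
tcp_rot: [-1.584, 1.551, -0.075]
contact_force: [-0.3, 0.8, 0.7]
grip_width: 89.9
```

>>> carry_out:
  rows:
    - [0, 0, 0, 0]
    - [0, 0, 0, 0]
    - [0, 0, 0, 0]
    - [0, 0, 0, 0]
    - [0, 0, 0, 0]
    - [0, 0, 0, 0]
    - [0, 0, 0, 0]
    - [0, 0, 0, 0]
  hand: 35

```text
time: 29.4
tool_pos: [450.9, 44.1, -2.1]
tcp_rot: [-1.581, 1.551, -0.072]
contact_force: [-0.8, 0.4, 1.5]
grip_width: 49.7
```

>>> carry_out:
  rows:
    - [0, 0, 10, 0]
    - [0, 0, 35, 0]
    - [8, -13, 65, -1]
    - [25, -42, 80, -2.7]
    - [43, -72, 80, -2.7]
    - [61, -102, 80, -2.7]
    - [79, -132, 80, -2.7]
    - [97, -162, 80, -2.7]
    - [115, -192, 80, -2.7]
    - [133, -221, 80, -2.7]
    - [150, -250, 80, -2.7]
    - [167, -278, 75, -2.7]
    - [180, -298, 65, -2.7]
    - [187, -310, 48, -2.7]
    - [187, -310, 35, -2.7]
    - [187, -310, 30, -2.7]
    - [187, -310, 30, -2.7]
    - [187, -310, 30, -2.7]
    - [187, -310, 30, -2.7]

```text
time: 30.98
tool_pos: [638.4, -265.6, 29.1]
tcp_rot: [-1.606, 1.55, -0.143]
contact_force: [0.2, -0.7, -0.8]
grip_width: 49.6
```

```bash
python3 - <<'E'
from ml import *
im,T=look('w14'); o=get_obs(); print(o['time'],T[:3,3].round(1),jaw(T)-90,o['grip_width'],o['contact_force'].round(1))
def pr(org,yaw,pts):
    y=np.radians(yaw); d=np.array([np.cos(y),np.sin(y)]); n=np.array([-d[1],d[0]]); return proj('wrist',[[*(np.array(org)+a*d+b*n),12] for a,b in pts],T).round(0).tolist()
print(pr((638,-266),-6.2,[(-75,-48),(-75,48),(-63,-33),(-63,33)]))
g=cv2.cvtColor(im,cv2.COLOR_RGB2HSV)
for r in (195,170): print(r,[(u,*g[r,u].tolist()) for u in [*range(214,276,4),*range(364,430,4)]])
for u in (270,321,372): print('col',u,[(v,*g[v,u].tolist()) for v in range(132,225,4)])
E
```

```text
31.0333 [ 638.4 -265.6   29.1] -6.195842633585855 49.786884134512064 [ 1.1  0.  -0.5]
[[227.0, 123.0], [416.0, 123.0], [257.0, 148.0], [385.0, 148.0]]
195 [(214, 22, 74, 241), (218, 22, 78, 240), (222, 21, 79, 240), (226, 21, 74, 240), (230, 21, 83, 239), (234, 26, 53, 244), (238, 26, 50, 244), (242, 27, 49, 244), (246, 27, 54, 244), (250, 27, 56, 243), (254, 25, 78, 244), (258, 11, 125, 92), (262, 12, 124, 97), (266, 10, 120, 98), (270, 10, 117, 100), (274, 10, 118, 93), (364, 9, 117, 100), (368, 10, 120, 106), (372, 10, 119, 107), (376, 11, 123, 104), (380, 11, 118, 102), (384, 12, 125, 94), (388, 12, 146, 49), (392, 25, 68, 237), (396, 25, 68, 236), (400, 25, 66, 238), (404, 25, 65, 238), (408, 25, 67, 235), (412, 19, 88, 228), (416, 20, 87, 228), (420, 19, 89, 226), (424, 20, 89, 227), (428, 19, 88, 229)]
170 [(214, 22, 74, 242), (218, 22, 76, 242), (222, 22, 77, 242), (226, 22, 74, 242), (230, 27, 57, 243), (234, 26, 53, 244), (238, 27, 50, 244), (242, 27, 52, 244), (246, 27, 55, 244), (250, 26, 57, 243), (254, 26, 56, 243), (258, 23, 80, 112), (262, 17, 109, 183), (266, 17, 106
[... 1190 characters left out ...]
, 117, 100), (192, 12, 124, 99), (196, 12, 122, 100), (200, 11, 122, 98), (204, 12, 124, 99), (208, 11, 116, 103), (212, 11, 119, 101), (216, 11, 118, 99), (220, 12, 122, 98), (224, 12, 122, 100)]
col 372 [(132, 26, 68, 236), (136, 25, 69, 236), (140, 25, 67, 237), (144, 25, 66, 236), (148, 22, 84, 231), (152, 16, 105, 117), (156, 16, 110, 201), (160, 16, 109, 199), (164, 17, 105, 202), (168, 16, 106, 197), (172, 17, 106, 190), (176, 9, 105, 63), (180, 12, 113, 72), (184, 10, 123, 108), (188, 10, 115, 106), (192, 10, 119, 107), (196, 12, 126, 103), (200, 10, 116, 108), (204, 11, 122, 107), (208, 9, 122, 107), (212, 11, 114, 107), (216, 11, 124, 107), (220, 10, 118, 106), (224, 10, 121, 103)]
```

Matches within ~1 mm (cut-out 257–383, edge row 150). Lower.

>>> carry_out:
  rows:
    - [0, 0, -12, 0]
    - [0, 0, -24, 0]
    - [0, 0, -33, 0]
    - [0, 0, -38, 0]
    - [0, 0, -42, 0]
    - [0, 0, -44, 0]
    - [0, 0, -46, 0]
    - [0, 0, -47, 0]
    - [0, 0, -48, 0]
    - [0, 0, -48, 0]

```text
time: 31.87
tool_pos: [638.6, -265.8, -17.0]
tcp_rot: [-1.626, 1.548, -0.164]
contact_force: [-2.8, 1.4, 7.1]
grip_width: 49.5
```

>>> carry_out:
  rows:
    - [0, 0, 0, 0]
    - [0, 0, 0, 0]
    - [0, 0, 0, 0]
    - [0, 0, 12, 0]
    - [0, 0, 40, 0]
    - [0, 0, 75, 0]
    - [0, 0, 110, 0]
    - [-25, -10, 140, 0]
    - [-55, -22, 160, 0]
    - [-85, -34, 175, 0]
    - [-115, -46, 190, 0]
    - [-145, -58, 200, 0]
    - [-175, -70, 200, 0]
    - [-200, -80, 200, 0]
    - [-200, -80, 200, 0]
    - [-200, -80, 200, 0]
    - [-200, -80, 200, 0]
  hand: 85

```text
time: 33.28
tool_pos: [439.3, -345.8, 183.6]
tcp_rot: [-1.64, 1.547, -0.178]
contact_force: [0.5, 0.1, 0.2]
grip_width: 85.2
```

```bash
python3 - <<'E'
from ml import *
print(get_obs()['time'],get_obs()['tool_pos'].round(0))
t=capture('top')[...,::-1]; s=capture('side')[...,::-1]
a=cv2.resize(t[140:305,215:505],None,fx=2.7,fy=2.7,interpolation=cv2.INTER_CUBIC)[:300,:]
a=cv2.resize(t[140:305,215:505],(580,330),interpolation=cv2.INTER_CUBIC); b=cv2.resize(s[165:365,230:540],(418,270),interpolation=cv2.INTER_CUBIC)
c=np.zeros((600,580,3),np.uint8); c[:330]=a; c[330:,:418]=b; cv2.imwrite('pics/end.png',c)
E
```

```text
33.2833 [ 439. -346.  184.]
```

View pics/end.png

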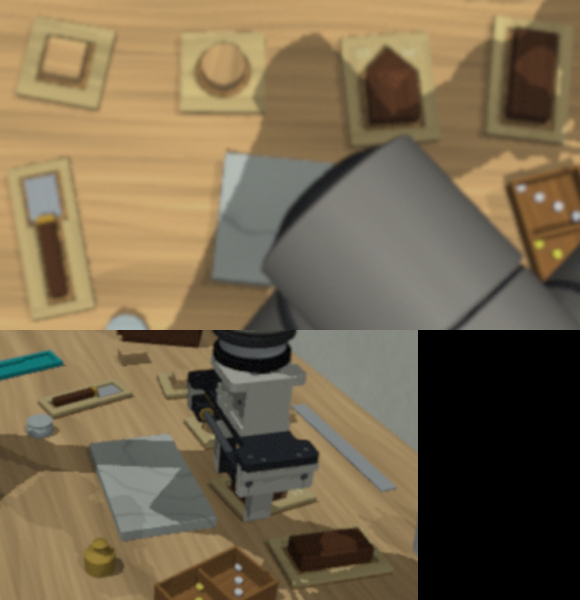

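All five appear seated and the slab empty. Numeric check of the pointed and other forms (tops at z = 33) against their trays.

```bash
python3 - <<'E'
from ml import *
t=capture('top'); g=t.max(2)
for k,(u0,v0,u1,v1),org,yaw in (('pt',(392,160,428,206),(636,-94),5.8),('ob',(464,150,500,206),(639,-264),-6.2)):
    m=np.zeros_like(g); m[v0:v1,u0:u1]=(g[v0:v1,u0:u1]<100)*255
    cs,_=cv2.findContours(m,0,2); c=max(cs,key=cv2.contourArea); w=ray('top',c[:,0],33,)[:,:2]
    y=np.radians(yaw); d=np.array([np.cos(y),np.sin(y)]); n=np.array([-d[1],d[0]]); q=(w-org); a,b=q@d,q@n
    print(k,'x',a.min().round(1),a.max().round(1),'y',b.min().round(1),b.max().round(1),'n',len(c),cv2.minAreaRect(w.astype(np.float32)))
E
```

```text
pt x -70.6 28.0 y -32.5 41.0 n 36 ((614.4817504882812, -91.58206939697266), (98.34496307373047, 73.25281524658203), 6.798520565032959)
ob x -66.6 56.8 y -27.1 37.3 n 46 ((634.7621459960938, -258.16229248046875), (64.30377960205078, 123.28911590576172), 84.31236267089844)
```

Tip at x = +28 (expected +29), oblong far end +57 (expected +55): both well inside; the lower bounds include shadowed cork. Hand in.

```bash
python3 -c "
from plant import *
print(close_job(), get_obs()['time'])"
```

```text
the job is handed in; nothing more can be done
the job is handed in; nothing more can be done
```

All five pieces are in their own cut-outs, and I handed the job in at about 33 s. I moved them in the order knife, round, square, pointed, oblong. Each was lowered until the wrist force showed contact at the expected floor height (4–12 N) and then released. The turquoise and purple look-alikes were not touched.

**What went wrong on the way:**
- **First knife grasp:** it closed on nothing. The real fingertips sit about 34 mm behind the reported TCP. I measured this in the side and wrist views and allowed for it from then on.
- **Regrips:** I regripped the knife and the round form a few mm higher, so the fingers would stay clear of the boards when placing.
- **Tray positions:** those from the top view were up to 4 mm off in y. I corrected them from the wrist views before lowering.

**Final checks:**
- The last top and side pictures show all five seated the right way round. The slab looks empty; the arm hid part of it in the top view, but the side view shows it clear.
- The pointed tip measured x = +28 mm against +29 mm expected, and the oblong's far end +57 mm against +55 mm.
- The near-end and width readings of those two forms were not usable, because the colour mask also picked up shadowed cork. The final positions of the round and square forms were judged from the pictures only.

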